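# Open the preservative bottle in the bottle block

### The arm

A 6-joint arm with a two-finger parallel gripper is mounted at the origin on the work surface. World frame = base frame: x ahead of the robot, y to its left, z up, the work surface at z = 0. Lengths are in m, angles in degrees, forces in N, time in s.
With the tool pointing down it reaches from about 0.25 to 0.725 m from the base axis. Payload 4 kg.
Tool frame: the origin (TCP) lies between the finger pads, 19 mm behind the fingertips; this is the grasp point; z points along the fingers, y is the line along which they close (so a half turn about z gives the same grasp; the last joint's range is limited). The gripper opens to 85 mm and grips with 20 to 120 N. Pads are 22 mm wide; open, the fingers measure 114 mm over their backs; the gripper's body (76 mm by 85 mm) begins 54 mm behind the grasp point. The pads swing forward as they close: fully open they stand 13 mm farther back than shut.
Start: joints at [71.677, 13.785, 0.286, 76.501, 0, 90], TCP at [0.157, 0.475, 0.25] pointing down, gripper open.
Joint ranges: [-155.79, 155.79], [-60.16, 107.12], [-62.33, 73.08], [-114, 123.19], [-81.49, 82.49], [-180, 180]. Speed limits (degrees/s): [159.86, 159.86, 180, 180, 180, 180].

### API

Orientations are given as a 3x3 rotation matrix whose columns are the frame's x, y, z axes.
In Python, from cell import arm, camera, close_job gives the robot as it stands. The module is installed in compiled form; this text tells all that it offers.
- The arm moves only by the tool step_arm, never from a script. Its argument "motion" is a list that holds one entry, the list of rows, each a list of 7 numbers: the shift along the tool's x, y, z in m, then the turn, a rotation vector about the tool's x, y, z in rad, then the opening, from 0 (shut) to 1 (fully open). A call has 1 to 12 rows; each row shifts and turns the commanded pose from where the row before left it, along the tool's axes as they then stand; what a row does not reach is not made up. A row lasts 1/8 s, in which the tool goes at most 62.5 mm and 10.7 degrees, less where a joint would pass 70% of its speed; a pose out of reach is approached as far as the arm can. A call is refused whole if a number of a shift passes 0.0625 or a number of a turn 0.188, either way. A call with a gripper value outside its range is refused whole. The fingers move at their own pace and stop on an object; "force" is the grip in N (left out, the last holds). Time passes only in rows, so rows that do not move let the fingers close. It gives the time, the measured TCP pose, the force, the opening and the grip force at its end, in the units of the state.
- arm.sense(): the state, without advancing time (a new reading comes with each control period).
- camera(name): name is "scene" or "top" or "wrist"; returns a dict with "frame" (384x512x3 uint8, blue, green, red), "depth" (384x512 float32, m along the optical axis (not along the pixel's ray), 0 where there is no reading), "vertical_fov" (degrees; the focal length in pixels is half the picture's height over the tangent of half this angle, whatever the lens; pixels are square), "cx", "cy" (the principal point, pixels), "origin" and "orientation" of the camera in the world. Camera axes: x right, y down, z forward; pixel columns grow to the right and rows downward; lengths in m; the calibration is good to about 2 mm. A picture is of the moment at which its call begins.
- close_job(): hands the job in; it is judged then, once.
The state is a dict: "time_s": time; "joints": joint angles; "qd": joint speeds; "tau": joint torques, N m; "tool_pos": TCP position; "tool_rot": TCP orientation; "contact_force": force on the tool from outside, world axes, zero at the start; "torque": the same for the moment, N m; "opening": opening from 0.0 (shut) to 1.0 (fully open); "finger_force": force on a finger pad.
Only numpy, scipy, OpenCV 4.12 (cv2) and the standard library are available. Lean on these libraries where they do the work, as an engineer would, in place of code of your own. Each camera call takes 0.05 s, during which the arm holds its last target. There are 200 camera calls.

### The job

Stand the square-bodied preservative bottle fully home in the empty square pocket of the wooden bottle block, so that it cannot turn, then press its safety cap down, twist it counter-clockwise until it comes free and lift it straight off. Finish while still holding the cap in the gripper, level, about 5 cm above the open mouth of the bottle so that drips fall back in, with the bottle left standing in its pocket and the jars and other things on the table undisturbed.

Things in the scene. Friction and masses are not known exactly. Their poses are not given: they have to be found in the camera images.
- bottle: White plastic bottle, loose, 0.3 to 0.5 kg, upright on the table at the start; the only square one. Origin at the centre of its underside, z up, x and y square to its sides. Body 62 x 62 mm and 112 mm tall, then a sloping shoulder to z = 120 and a round neck, 36 mm wide (46 mm over three catches that hold the cap). Its capped top is at z = 160. It can be carried by its locked cap.
- mouth (a point): Centre of the bottle's open mouth (the rim of the neck), 148 mm above the bottle's underside; hidden in the cap at the start. Axes as the bottle's.
- cap: The bottle's white push-and-turn safety cap, loose, 65 g: ribbed cylinder, 54 mm diameter, 34 mm high. Origin at the centre of its lower rim, z up through its top. At the start it is locked on, lower rim 126 mm above the bottle's underside (14 mm above the square body), its x along the bottle's x; a few degrees of play. When free it lifts straight off.
- cap_top (a point): Centre of the cap's flat top. Sprung bayonet: press it 5 to 6 mm down (about 11 N; hard stop at 6 mm), turn counter-clockwise seen from above. Keep it pressed while turning. Free to lift from 40 degrees, best at 60 (1.05 rad); end stop near 85. Clockwise is blocked. Grip it with 60 N, TCP 10 to 13 mm below this point: the fingertips then clear the shoulder.
- block: Hardwood bottle block screwed to the table, 96 mm (x) by 254 mm (y) by 52 mm high; origin at the centre of its underside, z up. Three pockets in a row along its y: a square one in the middle (66 x 66 mm, sides along x and y, 44 mm deep, mouth chamfered) and a round one 82 mm to either side, each holding a jar. The bottle fits the square pocket in any quarter turn with 2 mm play a side.
- pocket (a point): Centre of the floor of the square pocket, 8 mm above the table (the mouth of the pocket is 44 mm higher). Axes as the block's.
- jar_a: Round glass specimen jar with a white lid, 49 mm diameter, 100 mm tall, standing in a round pocket of the block at y = +82 mm (its lid 108 mm above the table). Origin at the centre of its underside. Bystander.
- jar_b: Round glass specimen jar with a white lid, 49 mm diameter, 88 mm tall, standing in the round pocket at y = -82 mm. Origin at the centre of its underside. Bystander.
- vial: Small round glass jar with a white lid, 38 mm diameter, 70 mm tall, standing on the table 70 to 100 mm from the bottle's axis at the start. Origin at the centre of its underside. Bystander.
- dish: Low glass dish, 90 mm diameter, 16 mm high, with a fossil in it, on the table between bottle and block, farther out. Origin at the centre of its underside. Bystander.
- lens: Hand lens lying beside the block, on the robot side: brass ring of 64 mm diameter (origin at the ring's centre underneath), wooden handle along -x, 10 mm high. Bystander.
- brush: Small brush lying on the table, handle to -x. Bystander.
Mind the look-alikes: they are no part of the job. Leave any orange look-alike of the cap alone. Leave any purple look-alike of the bottle alone.

How it is judged (in metres and radians):
On the way, in this order (a step that is already met when the one before it is completed fails the run):
1. the bottle stands fully home in the square pocket with its cap still locked on (horizontal distance between bottle and pocket below 0.006 m and z of bottle in the frame of pocket below 0.004 m and angle between bottle's own z axis and vertical below 0.06 rad and angle between the x axis of cap and the x axis of bottle, either way round below 0.2 rad and z of cap in the frame of bottle below 0.13 m), for 0.2 s.
2. the cap, still down on the neck, is turned free while the bottle stands in the pocket (angle between the x axis of cap and the x axis of bottle, either way round above 0.4 rad and z of cap in the frame of bottle below 0.132 m and horizontal distance between cap and bottle below 0.006 m and z of bottle in the frame of pocket below 0.006 m and horizontal distance between bottle and pocket below 0.006 m), for 0.05 s.
At the end, for the whole second after the job is handed in: Bottle upright (0.06 rad), underside within 4 mm of the pocket floor and 6 mm of its centre. Cap held still by the fingers (over 2 N), level within 0.2 rad, within 20 mm sideways of the bottle axis, its lower rim 25 to 100 mm above the mouth; neither cap nor fingers touch the bottle (horizontal distance between bottle and pocket below 0.006 m and z of bottle in the frame of pocket below 0.004 m and angle between bottle's own z axis and vertical below 0.06 rad and z of cap in the frame of bottle between 0.173 and 0.248 m and horizontal distance between cap and bottle below 0.02 m and angle between cap's own z axis and vertical below 0.2 rad and contact force between the fingers and cap above 2 N and contact force between each of cap, the fingers and bottle below 0.05 N and linear speed of cap below 0.03 m/s); the arm keeps its last pose, push and grip.
It fails at once if the bottle is tipped over (angle between bottle's own z axis and vertical above 0.6 rad).
It fails at once if a bystander is disturbed (moved more than 30 mm) (distance of any of jar_a, jar_b, vial, dish, lens, brush from where it was at the start of the episode above 0.03 m).
It fails at once if a jar is knocked over (angle between any of jar_a, jar_b, vial's own z axis and vertical above 0.5 rad).
It also fails if it takes over 48 s, if anything falls off the work surface, if the arm or the gripper's body presses on something with over 40 N, if the wrist force passes 120 N, or if a joint passes its speed limit or range.

## Working session

There is one attempt and no reset: what is moved stays moved. The work goes in short steps, Python scripts to look and compute and a tool call to move; the robot and the scene stay as the last step left them, time stands still between calls to the robot, and variables do not carry over. Pictures are saved under pics/ and viewed, at most 10 in all, crops included, and the job is handed in when it is done.

Besides the shell and the picture viewer there is one more tool, called by a JSON object that holds its "api" and its "payload". step_arm: Moves the arm, as the interface text tells. Its arguments: {"type":"object","properties":{"motion":{"type":"array","items":{"type":"array","items":{"type":"array","items":{"type":"number"}}}},"force":{"type":"number"}},"required":["motion"]}

```bash
mkdir -p pics; cat > h.py <<'E'
import numpy as np, cv2
from cell import arm, camera, close_job
def pts(c):
    h,w=c['depth'].shape; f=h/2/np.tan(np.radians(c['vertical_fov'])/2)
    v,u=np.mgrid[:h,:w]; d=c['depth']
    p=np.stack([(u-c['cx'])/f*d,(v-c['cy'])/f*d,d],-1)
    P=p@np.array(c['orientation']).T+np.array(c['origin']); P[d==0]=np.nan
    return P
E
python3 - <<'E'
from h import *
for n in ['top','scene']:
    c=camera(n); cv2.imwrite(f'pics/{n}0.png',c['frame']); np.savez(f'{n}0.npz',P=pts(c),f=c['frame']); print(n,c['origin'],c['vertical_fov'])
s=arm.sense(); print(s['time_s'],s['tool_rot'],s['opening'])
E
```

```text
top [ 0.44073722 -0.06262009  1.38475735] 49.64102665742726
scene [ 0.96625839 -0.82965444  0.88935224] 49.82482519574861
0.1 [[-9.49310699e-01  3.14338766e-01 -5.79650987e-04]
 [ 3.14339301e-01  9.49309021e-01 -1.78520884e-03]
 [-1.08924337e-05 -1.87692494e-03 -9.99998239e-01]] 1.0037189351988824
```

View pics/top0.png

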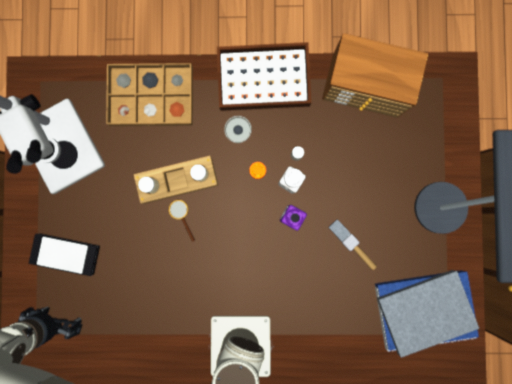

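View pics/scene0.png

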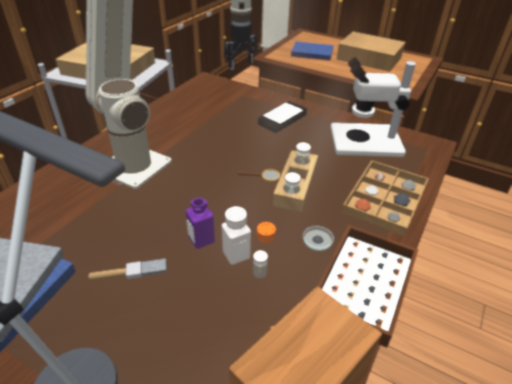

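Top: the bottle is at (292,179), the vial at (298,152), the block at (175,179) with its empty pocket between two jars, the dish at (238,129), and the orange and purple decoys at (258,170) and (293,217). Scene: the white bottle is at (236,235) and the vial beside it at (260,264).

```bash
cat > m.py <<'E'
from h import *
d=np.load('top0.npz'); P=d['P']; f=d['f']
def reg(u0,u1,v0,v1,z0,z1):
    q=P[v0:v1,u0:u1].reshape(-1,3); q=q[(q[:,2]>z0)&(q[:,2]<z1)]; return q
def show(n,q):
    r=cv2.minAreaRect((q[:,:2]*1000).astype(np.float32)); print(n,len(q),q.mean(0).round(4),'rect',np.round(r[0],1),np.round(r[1],1),round(r[2],1))
show('cap',reg(270,315,160,205,.15,.18))
show('shoulder',reg(270,315,160,205,.095,.13))
show('bottle',reg(270,315,163,205,.07,.18))
show('vial',reg(285,312,140,165,.06,.08))
show('block',reg(125,225,145,210,.044,.06))
show('jars',reg(125,170,145,210,.08,.13)); show('jarb',reg(175,225,145,210,.07,.13))
show('pocketfloor',reg(155,195,165,195,.0,.02))
show('dish',reg(220,255,110,150,.005,.03))
show('purple',reg(275,312,200,235,.06,.2)); print(reg(275,312,200,235,.06,.2)[:,2].max())
show('orange',reg(245,270,158,182,.01,.1))
show('table',reg(330,340,120,130,-.1,.1))
E
python3 m.py; python3 - <<'E'
import cv2
a=cv2.imread('pics/top0.png')
b=cv2.resize(a[140:215,125:225],None,fx=5,fy=5,interpolation=2); c=cv2.resize(a[140:215,265:320],None,fx=5,fy=5,interpolation=2)
cv2.imwrite('pics/crop.png',cv2.hconcat([b,c]))
E
```

```text
cap 265 [ 0.5387 -0.1654  0.1599] rect [ 538.9 -164.8] [53.2 50.8] 88.5
shoulder 132 [ 0.5325 -0.1576  0.11  ] rect [ 539.  -165.4] [61.6 61.5] 56.5
bottle 420 [ 0.5357 -0.1619  0.1409] rect [ 539.  -165.4] [61.6 61.6] 56.5
vial 100 [ 0.6273 -0.1866  0.0697] rect [ 627.4 -187.3] [33.7 33.5] 43.7
block 1467 [0.5449 0.2039 0.0519] rect [544.9 208.5] [ 96.9 256.2] 13.4
jars 215 [0.525  0.2839 0.1051] rect [525.4 286.1] [45.7 46.6] 10.9
jarb 195 [0.563  0.1259 0.0943] rect [563.3 126.4] [44.3 45.1] 5.9
pocketfloor 403 [0.5449 0.2122 0.008 ] rect [545.9 218.9] [150.  86.] 76.7
dish 329 [0.7151 0.0088 0.01  ] rect [713.3   8.6] [132.6 113.9] 0.0
purple 415 [ 0.4223 -0.167   0.1197] rect [ 421.6 -169.4] [62.7 61.8] 60.7
0.15300196930737564
orange 219 [ 0.5748 -0.0587  0.0332] rect [575.  -58.7] [51.1 52.9] 44.5
table 98 [ 0.7286 -0.3179  0.0011] rect [ 728.8 -318.1] [31.7 31.6] 89.5
```

View pics/crop.png

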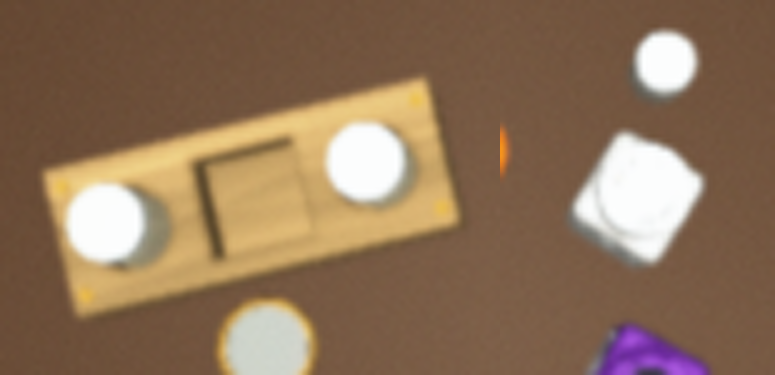

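The crop confirms the edges: the bottle's sides are about 33° off x, and the block's x axis is at about +13.4°. The sizes match the given ones (61.6 mm bottle, 97 x 256 mm block, cap top at 0.160). I'll move over the block for a close look at the pocket.

{"api": "step_arm", "payload": {"motion": [[[-0.0412,-0.0153,-0.01,0,0,0,1],[-0.0412,-0.0153,-0.01,0,0,0,1],[-0.0412,-0.0153,-0.01,0,0,0,1],[-0.0412,-0.0153,-0.01,0,0,0,1],[-0.0412,-0.0153,-0.01,0,0,0,1],[-0.0412,-0.0153,-0.01,0,0,0,1],[-0.0412,-0.0153,-0.01,0,0,0,1],[-0.0412,-0.0153,-0.01,0,0,0,1],[-0.0412,-0.0153,-0.01,0,0,0,1],[-0.0412,-0.0153,-0.01,0,0,0,1],[0,0,0,0,0,0,1],[0,0,0,0,0,0,1]]], "force": 60}}

```text
time_s: 1.6
tool_pos: [0.4998, 0.1998, 0.3493]
tool_rot: [[-0.949, 0.315, -0.002], [0.315, 0.949, -0.0], [0.002, -0.001, -1.0]]
contact_force: [0.1, -0.2, -0.4]
opening: 1.0
finger_force: 0.0
```

```bash
python3 - <<'E'
from h import *
c=camera('wrist'); P=pts(c); cv2.imwrite('pics/w1.png',c['frame']); print(c['origin'],c['vertical_fov'],np.round(c['orientation'],3).tolist()); np.savez('w1.npz',P=P,f=c['frame'])
q=P.reshape(-1,3); b=q[(q[:,2]>.044)&(q[:,2]<.057)&(abs(q[:,0]-.545)<.12)&(abs(q[:,1]-.2)<.17)]
r=cv2.minAreaRect((b[:,:2]*1000).astype(np.float32)); print(len(b),b[:,2].mean(),r)
R=np.radians(13.4); x=np.array([np.cos(R),np.sin(R)]); y=np.array([-x[1],x[0]])
g=q[:,:2]-[.545,.2075]; m=(abs(g@x)<.031)&(abs(g@y)<.05)&(q[:,2]>.0)&(q[:,2]<.03); F=q[m]
print(len(F),F[:,2].mean() if len(F) else 0,cv2.minAreaRect((F[:,:2]*1000).astype(np.float32)) if len(F) else 0)
s=arm.sense(); print(s['time_s'],s['tool_pos'],s['joints'])
E
```

```text
[0.43713188 0.22060976 0.47486464] 71.65153057526187 [[0.315, 0.917, 0.247], [0.949, -0.303, -0.083], [-0.002, 0.261, -0.965]]
5343 0.05300009881686642 ((543.3214111328125, 206.64205932617188), (96.63209533691406, 254.541259765625), 13.627148628234863)
1276 0.01024728282458484 ((545.60205078125, 206.80877685546875), (61.13208770751953, 65.85186767578125), 13.432600021362305)
1.65 [0.49939638 0.2002196  0.34940918] [2.18357842e+01 1.74501541e+01 1.98396123e+01 9.24810031e+01
 2.11799415e-02 4.01264060e+01]
```

View pics/w1.png

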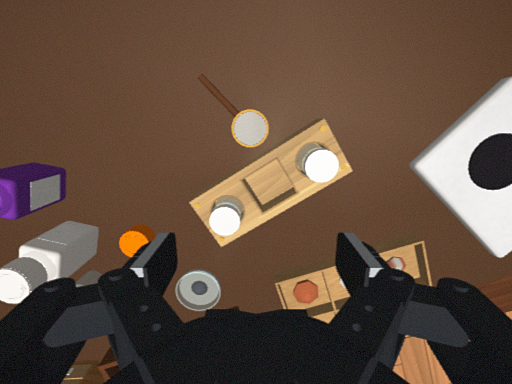

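The wrist view shows the block with its pocket at (270,180). Its centre fits (543–545, 207–208) mm at a yaw of 13.5°, which agrees with the top view. Next, the bottle.

{"api": "step_arm", "payload": {"motion": [[[-0.019,-0.0418,0,0,0,0,1],[-0.019,-0.0418,0,0,0,0,1],[-0.019,-0.0418,0,0,0,0,1],[-0.019,-0.0418,0,0,0,0,1],[-0.019,-0.0418,0,0,0,0,1],[-0.019,-0.0418,0,0,0,0,1],[-0.019,-0.0418,0,0,0,0,1],[-0.019,-0.0418,0,0,0,0,1],[0,0,0,0,0,0,1],[0,0,0,0,0,0,1]]]}}

```text
time_s: 2.9
tool_pos: [0.5391, -0.164, 0.3498]
tool_rot: [[-0.95, 0.313, -0.001], [0.313, 0.95, 0.001], [0.001, 0.001, -1.0]]
contact_force: [-0.2, 0.2, -0.1]
opening: 1.001
finger_force: 0.0
```

```bash
python3 - <<'E'
from h import *
c=camera('wrist'); P=pts(c); cv2.imwrite('pics/w2.png',c['frame'])
q=P.reshape(-1,3); n=q[(abs(q[:,0]-.539)<.06)&(abs(q[:,1]+.165)<.06)]
for a,b in[(.15,.17),(.1,.122),(.03,.17)]:
    k=n[(n[:,2]>a)&(n[:,2]<b)]; print(len(k),k[:,2].mean(),cv2.minAreaRect((k[:,:2]*1000).astype(np.float32)))
s=arm.sense(); print(s['time_s'],s['tool_pos'],s['joints'])
print(np.round(s['tool_rot'],4))
E
```

```text
1564 0.16144565452538934 ((537.5392456054688, -166.6948699951172), (53.80873489379883, 53.641605377197266), 49.58070755004883)
489 0.1112709492829928 ((537.877685546875, -166.67898559570312), (61.97085952758789, 61.70641326904297), 57.774906158447266)
2268 0.14388030513056466 ((537.659912109375, -166.54153442382812), (61.95279312133789, 62.2677001953125), 57.71775817871094)
2.95 [ 0.53918496 -0.1636846   0.3500163 ] [-1.69002394e+01  2.06135390e+01  2.43954770e+01  9.38130270e+01
  2.59428422e-02  1.30566684e+00]
[[-9.499e-01  3.124e-01 -4.000e-04]
 [ 3.124e-01  9.499e-01  6.000e-04]
 [ 6.000e-04  4.000e-04 -1.000e+00]]
```

{"api": "step_arm", "payload": {"motion": [[[0,-0.0022,0.03,0,0,0,1],[0,0,0.04,0,0,0,1],[0,0,0.04,0,0,0,1],[0,0,0.04,0,0,0,1],[0,0,0.03,0,0,0,1],[0,0,0.022,0,0,0,1],[0,0,0,0,0,0,1],[0,0,0,0,0,0,0],[0,0,0,0,0,0,0],[0,0,0,0,0,0,0],[0,0,0,0,0,0,0],[0,0,0,0,0,0,0]]], "force": 60}}

```text
time_s: 4.45
tool_pos: [0.5395, -0.1675, 0.1489]
tool_rot: [[-0.949, 0.314, 0.002], [0.314, 0.949, -0.0], [-0.002, 0.001, -1.0]]
contact_force: [1.7, 1.1, 4.2]
opening: 0.607
finger_force: 62.0
```

{"api": "step_arm", "payload": {"motion": [[[0,0,-0.005,0,0,0,0],[0,0,-0.02,0,0,0,0],[0,0,-0.03,0,0,0,0],[0,0,-0.04,0,0,0,0],[0,0,-0.035,0,0,0,0],[0,0,-0.02,0,0,0,0],[0,0,0,0,0,0,0],[0,0,0,0,0,0,0]]]}}

```text
time_s: 5.45
tool_pos: [0.5376, -0.1674, 0.2958]
tool_rot: [[-0.949, 0.315, -0.004], [0.315, 0.949, 0.001], [0.004, -0.001, -1.0]]
contact_force: [-0.7, 0.0, -4.0]
opening: 0.609
finger_force: 63.8
```

```bash
python3 - <<'E'
from h import *
c=camera('scene'); cv2.imwrite('pics/s2.png',c['frame'])
c=camera('top');P=pts(c); q=P.reshape(-1,3); n=q[(abs(q[:,0]-.539)<.07)&(abs(q[:,1]+.165)<.07)&(q[:,2]>.2)&(q[:,2]<.27)]
print(len(n))
s=arm.sense(); print(s['time_s'],s['tool_pos'],s['contact_force'],s['torque'],s['opening'])
E
```

```text
25
5.55 [ 0.53768341 -0.16729589  0.29583934] [-0.91406729 -0.34793524 -3.56215614] [ 0.0399411  -0.02009612  0.02937022] 0.6058493649538856
```

View pics/s2.png

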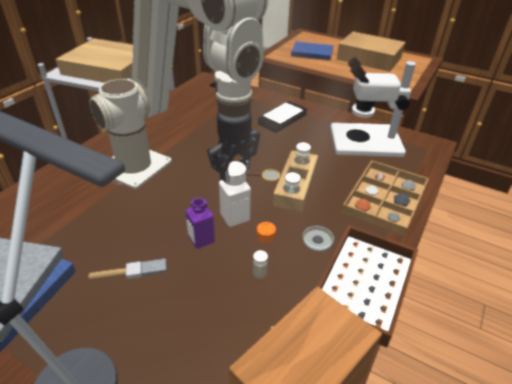

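The bottle hangs upright by its cap at (235,200), clear of the vial and the purple decoy. I'll carry it over the pocket and turn it clockwise by 43.6°.

{"api": "step_arm", "payload": {"motion": [[[0.005,0.016,0,0,0,0,0],[0.012,0.038,0,0,0,0,0],[0.013,0.042,0,0,0,0,0],[0.013,0.042,0,0,0,0,0],[0.013,0.042,0,0,0,0,0],[0.013,0.042,0,0,0,0,0],[0.013,0.042,0,0,0,0,0],[0.013,0.042,0,0,0,0,0],[0.011,0.034,0,0,0,0,0],[0.006,0.0163,0,0,0,0,0],[0,0,0,0,0,0,0]]]}}

```text
time_s: 6.92
tool_pos: [0.5437, 0.2071, 0.2975]
tool_rot: [[-0.95, 0.312, -0.001], [0.312, 0.95, -0.001], [0.001, -0.001, -1.0]]
contact_force: [0.3, -0.9, -3.7]
opening: 0.608
finger_force: 63.9
```

{"api": "step_arm", "payload": {"motion": [[[0,0,0,0,0,0.08,0],[0,0,0,0,0,0.14,0],[0,0,0,0,0,0.16,0],[0,0,0,0,0,0.16,0],[0,0,0,0,0,0.14,0],[0,0,0,0,0,0.081,0],[0,0,0,0,0,0,0],[0,0,0,0,0,0,0],[0,0,0,0,0,0,0]]]}}

```text
time_s: 8.05
tool_pos: [0.5444, 0.2056, 0.2981]
tool_rot: [[-0.471, 0.882, -0.0], [0.882, 0.471, -0.0], [-0.0, -0.0, -1.0]]
contact_force: [0.1, 0.6, -4.3]
opening: 0.606
finger_force: 63.9
```

```bash
python3 - <<'E'
from h import *
c=camera('wrist'); P=pts(c); cv2.imwrite('pics/w3.png',c['frame']); np.savez('w3.npz',P=P)
s=arm.sense(); print(s['time_s'],s['tool_pos'],s['joints']); print(np.round(s['tool_rot'],4))
c=camera('top'); Q=pts(c).reshape(-1,3); 
k=Q[(abs(Q[:,0]-.545)<.08)&(abs(Q[:,1]-.207)<.08)&(Q[:,2]>.12)&(Q[:,2]<.275)]; print(len(k))
E
```

```text
8.1 [0.5443752  0.205737   0.29802018] [ 2.07069160e+01  2.27375389e+01  1.98916092e+01  8.71577275e+01
 -7.59240670e-03  8.26251046e+01]
[[-4.707e-01  8.823e-01 -0.000e+00]
 [ 8.823e-01  4.707e-01 -1.000e-04]
 [-1.000e-04 -1.000e-04 -1.000e+00]]
275
```

View pics/w3.png

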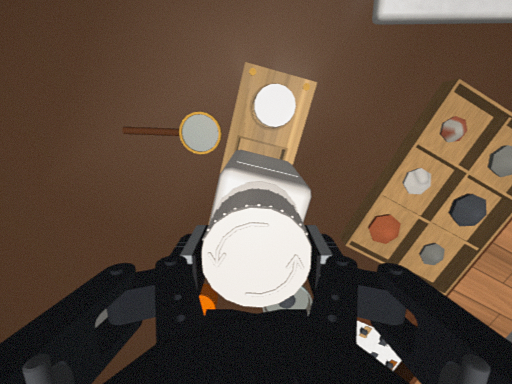

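The wrist view shows the bottle hanging squarely below the gripper, cap top at (258,253), with its front face (265,168) lined up with the pocket behind it. I'll check yaw and centre from the same image's depth.

```bash
python3 - <<'E'
from h import *
P=np.load('w3.npz')['P']
def a(n,k):
    print(n,len(k)); 
    if len(k)>20: print(k.mean(0),cv2.minAreaRect((k[:,:2]*1000).astype(np.float32)))
q=P[230:300,205:310].reshape(-1,3); a('cap',q[(q[:,2]>.3)&(q[:,2]<.325)])
q=P[145:240,205:320].reshape(-1,3); 
a('sh',q[(q[:,2]>.247)&(q[:,2]<.262)])
k=P[155:180,230:300].reshape(-1,3); k=k[(k[:,2]>.16)&(k[:,2]<.25)]; m=k.mean(0); n=np.linalg.svd(k-m,full_matrices=False)[2][2]; print('face',len(k),m,n,np.degrees(np.arctan2(n[1],n[0])),(k-m)@n@((k-m)@n)/len(k))
a('sil',q[(q[:,2]>.15)&(q[:,2]<.275)])
k=P[60:175,215:320].reshape(-1,3); a('block',k[(k[:,2]>.044)&(k[:,2]<.057)])
E
```

```text
cap 6838
[0.54498527 0.20552243 0.309676  ] ((546.1244506835938, 204.1514434814453), (51.66769027709961, 38.9149055480957), 28.44554328918457)
sh 1889
[0.53547009 0.2290499  0.25849777] ((541.73876953125, 216.23988342285156), (61.912513732910156, 43.01725387573242), 14.055683135986328)
face 1023 [0.53622487 0.23691187 0.21698848] [-0.24648718  0.96913276  0.00507679] 104.2699261196094 1.685595886440929e-07
sil 3454
[0.53524811 0.23114891 0.24423758] ((541.6829833984375, 216.4469451904297), (61.93006134033203, 43.41006088256836), 14.089048385620117)
block 4247
[0.52308894 0.2787755  0.05342088] ((530.7526245117188, 258.8231506347656), (96.14848327636719, 148.020751953125), 13.582786560058594)
```

The yaw error is about 0.5° and the centre is within 1 mm of the pocket. I'll trim slightly and descend to just above the mouth, then insert slowly.

{"api": "step_arm", "payload": {"motion": [[[0.0002,-0.0004,0.01,0,0,0.008,0],[0,0,0.025,0,0,0,0],[0,0,0.025,0,0,0,0],[0,0,0.02,0,0,0,0],[0,0,0.01,0,0,0,0],[0,0,0.006,0,0,0,0],[0,0,0.006,0,0,0,0],[0,0,0.006,0,0,0,0],[0,0,0.004,0,0,0,0],[0,0,0,0,0,0,0]]]}}

```text
time_s: 9.4
tool_pos: [0.5437, 0.2059, 0.1857]
tool_rot: [[-0.463, 0.886, -0.001], [0.886, 0.463, -0.0], [0.0, -0.001, -1.0]]
contact_force: [-1.1, -0.2, -3.2]
opening: 0.607
finger_force: 63.9
```

It is 15 mm inside the mouth with no contact force, so I'll continue.

{"api": "step_arm", "payload": {"motion": [[[0,0,0.006,0,0,0,0],[0,0,0.006,0,0,0,0],[0,0,0.006,0,0,0,0],[0,0,0.005,0,0,0,0],[0,0,0.003,0,0,0,0],[0,0,0.002,0,0,0,0],[0,0,0.001,0,0,0,0],[0,0,0,0,0,0,0],[0,0,0,0,0,0,0]]]}}

```text
time_s: 10.52
tool_pos: [0.5442, 0.2062, 0.1578]
tool_rot: [[-0.464, 0.886, 0.001], [0.886, 0.464, 0.001], [-0.0, 0.001, -1.0]]
contact_force: [-2.2, -0.2, 2.1]
opening: 0.608
finger_force: 64.5
```

The load has reversed, so the bottle is on the floor. I'll press the cap down about 6 mm.

{"api": "step_arm", "payload": {"motion": [[[0,0,0.001,0,0,0,0],[0,0,0,0,0,0,0],[0,0,0.001,0,0,0,0],[0,0,0.001,0,0,0,0],[0,0,0.001,0,0,0,0],[0,0,0.001,0,0,0,0],[0,0,0,0,0,0,0],[0,0,0,0,0,0,0]]]}}

```text
time_s: 11.52
tool_pos: [0.5444, 0.2062, 0.1535]
tool_rot: [[-0.464, 0.886, 0.002], [0.886, 0.464, 0.001], [-0.0, 0.002, -1.0]]
contact_force: [-3.0, 0.2, 9.5]
opening: 0.603
finger_force: 65.2
```

{"api": "step_arm", "payload": {"motion": [[[0,0,0.001,0,0,0,0],[0,0,0.0005,0,0,0,0],[0,0,0.0005,0,0,0,0],[0,0,0,0,0,0,0],[0,0,0,0,0,0,0]]]}}

```text
time_s: 12.15
tool_pos: [0.5445, 0.2063, 0.152]
tool_rot: [[-0.464, 0.886, 0.002], [0.886, 0.464, 0.001], [-0.0, 0.003, -1.0]]
contact_force: [-3.8, -0.8, 11.5]
opening: 0.61
finger_force: 65.5
```

{"api": "step_arm", "payload": {"motion": [[[0,0,0.0007,0,0,0,0],[0,0,0,0,0,-0.06,0],[0,0,0,0,0,-0.1,0],[0,0,0,0,0,-0.1,0],[0,0,0,0,0,-0.1,0],[0,0,0,0,0,0,0]]]}}

```text
time_s: 12.9
tool_pos: [0.5459, 0.2069, 0.1519]
tool_rot: [[-0.747, 0.665, 0.006], [0.665, 0.747, 0.003], [-0.003, 0.006, -1.0]]
contact_force: [-0.3, 1.0, 11.6]
opening: 0.609
finger_force: 65.6
```

{"api": "step_arm", "payload": {"motion": [[[0,0,0,0,0,-0.1,0],[0,0,0,0,0,-0.12,0],[0,0,0,0,0,-0.12,0],[0,0,0,0,0,-0.12,0],[0,0,0,0,0,-0.12,0],[0,0,0,0,0,-0.12,0],[0,0,0,0,0,-0.04,0],[0,0,0,0,0,0,0],[0,0,0,0,0,0,0]]]}}

```text
time_s: 14.02
tool_pos: [0.5461, 0.2072, 0.152]
tool_rot: [[-1.0, -0.012, 0.006], [-0.012, 1.0, 0.003], [-0.006, 0.003, -1.0]]
contact_force: [-1.0, 1.9, 11.3]
opening: 0.608
finger_force: 65.6
```

```bash
python3 - <<'E'
from h import *
c=camera('wrist'); P=pts(c); cv2.imwrite('pics/w4.png',c['frame'])
s=arm.sense(); print(s['time_s'],s['tool_pos'],s['torque'],s['contact_force'])
E
```

```text
14.075 [0.54608428 0.20718352 0.15204892] [0.18784885 0.21298974 0.02866149] [-0.43341163  1.21441198 11.84262829]
```

View pics/w4.png

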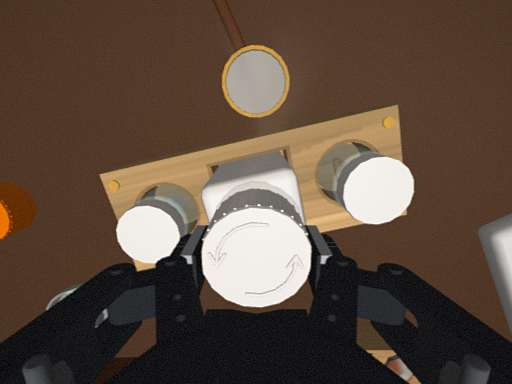

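The cap arrows (258,253) turned with the gripper, while the bottle stayed square in the pocket: the cap has turned 62° relative to it. I'll lift straight up.

{"api": "step_arm", "payload": {"motion": [[[0,0,-0.003,0,0,0,0],[0,0,-0.003,0,0,0,0],[0,0,-0.003,0,0,0,0],[0,0,-0.004,0,0,0,0],[0,0,-0.005,0,0,0,0],[0,0,0,0,0,0,0]]]}}

```text
time_s: 14.82
tool_pos: [0.5439, 0.206, 0.1672]
tool_rot: [[-1.0, -0.011, -0.0], [-0.011, 1.0, -0.0], [0.0, -0.0, -1.0]]
contact_force: [0.9, 0.3, -0.2]
opening: 0.605
finger_force: 64.3
```

Only the cap's weight is felt, so it is free.

{"api": "step_arm", "payload": {"motion": [[[0,0,-0.006,0,0,0,0],[0,0,-0.01,0,0,0,0],[0,0,-0.015,0,0,0,0],[0,0,-0.015,0,0,0,0],[0,0,-0.01,0,0,0,0],[0,0,-0.006,0,0,0,0],[0,0,0,0,0,0,0],[0,0,0,0,0,0,0],[0,0,0,0,0,0,0]]]}}

```text
time_s: 15.95
tool_pos: [0.5436, 0.2059, 0.2287]
tool_rot: [[-1.0, -0.011, -0.001], [-0.011, 1.0, -0.0], [0.001, -0.0, -1.0]]
contact_force: [0.1, 0.7, -0.5]
opening: 0.608
finger_force: 64.3
```

```bash
python3 - <<'E'
from h import *
c=camera('wrist'); s=camera('scene')
P=pts(c)[90:260,170:340].reshape(-1,3); k=P[(abs(P[:,0]-.544)<.045)&(abs(P[:,1]-.207)<.045)&(P[:,2]>.1)&(P[:,2]<.175)]
print(len(k),np.percentile(k[:,2],[5,50,95,99]))
cv2.imwrite('pics/f.png',cv2.hconcat([c['frame'][:,100:420],cv2.resize(s['frame'][100:250,200:360],(410,384))]))
a=arm.sense(); print(a['time_s'],a['tool_pos'],a['contact_force'],a['finger_force'])
E
```

```text
2302 [0.11335363 0.12242012 0.15175361 0.15762851]
16.05 [0.54370935 0.20590792 0.22882701] [ 1.19995782  0.61744176 -0.91360821] 64.27275174813985
```

View pics/f.png

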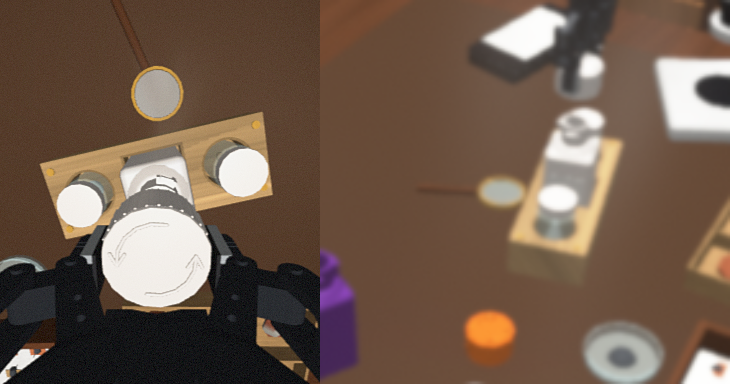

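The bottle stands home with its neck rim at about 0.156 m. The cap is level and held about 5 cm above the mouth.

```bash
python3 -c "from cell import close_job; print(close_job())"
```

```text
the job is handed in; nothing more can be done
None
```

The job is handed in (no verdict was returned): the bottle stands home in the square pocket, the cap is off and held level about 5 cm above its mouth, nothing else appeared disturbed, and it took about 16 s of robot time.

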